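Uncover the press-to-run mixer and hold a round flask down in its sprung cradle

ROBOT

A 6-joint arm with a two-finger parallel gripper is mounted at the origin on the work surface. World frame = base frame: x ahead of the robot, y to its left, z up, the work surface at z = 0. Lengths are in m, angles in degrees, forces in N, time in s.
With the tool pointing down it reaches from about 0.35 to 0.875 m from the base axis. Payload 4.2 kg.
Tool frame: the origin (TCP) lies on the centre line of the jaws, within the pads' length; the fingertips stand 11 mm ahead of it and the grasp point (between the pads) lies 8 mm behind it; z points along the fingers, y is the line along which they close (so a half turn about z gives the same grasp; the last joint's range is limited). The gripper opens to 87 mm and grips with 3 to 60 N. Pads are 19 mm wide; open, the fingers measure 117 mm over their backs; the gripper's body (75 mm by 190 mm) begins 51 mm behind the grasp point.
Start: joints at [84.546, 22.042, 0.453, 0, -68.411, -14.817], TCP at [0.217, 0.586, 0.199] pointing down, gripper open.
Joint ranges: [-179.83, 179.83], [-69.29, 118.12], [-61.27, 80.66], [-181.25, 117.63], [-171.15, -9.14], [-177.46, 177.46]. Speed limits (degrees/s): [159.86, 159.86, 180, 180, 180, 180].

INTERFACE

Orientations are given as a 3x3 rotation matrix whose columns are the frame's x, y, z axes.
In Python, from station import r gives the robot as it stands.
- The arm moves only by the tool servo_tool, never from a script. Its argument "commands" is a list that holds one entry, the list of rows, each a list of 7 numbers: the closure, from 0 (fully open) to 1 (shut), then the shift along the tool's x, y, z in mm, then the turn, a rotation vector about the tool's x, y, z in rad. In form: [[[claw, x, y, z, ax, ay, az], ...]]. A call has exactly 5 rows; each row is the pose to reach, as a shift and turn from the pose commanded when the call began, along the tool's axes at that moment; what a row does not reach only later rows make up. A row lasts 1/10 s, in which the tool goes at most 50 mm and 8.59 degrees, less where a joint would pass 70% of its speed; a pose out of reach is approached as far as the arm can. A call with a gripper value outside its range is refused whole. The fingers move at their own pace and stop on an object; the grip force is fixed at half the most. Time passes only in rows, so rows that repeat a pose let the fingers close, or fill a call up. It gives the time, the measured TCP pose, the force, the opening and the grip force at its end, in the units of the state.
- r.sense(): the state, without advancing time (a new reading comes with each control period).
- r.capture(name): name is "side" or "top"; returns a dict with "pixels" (400x640x3 uint8, red, green, blue), "camera_matrix" (3x3 intrinsics, pixels), "R" (3x3) and "t" (3): a world point X has camera coordinates R X + t. Camera axes: x right, y down, z forward; pixel columns grow to the right and rows downward; lengths in m; the calibration is good to about 2 mm. A picture is of the moment at which its call begins. There is no depth.
- r.finish_job(): hands the job in; it is judged then, once.
The state is a dict: "time_s": time; "joints": joint angles; "joint_velocities": joint speeds; "effort": joint torques, N m; "tcp_pos": TCP position; "ee_rot": TCP orientation; "wrist_force": force on the tool from outside, world axes, zero at the start; "moment": the same for the moment, N m; "gripper_width": opening from 0.0 (shut) to 1.0 (fully open); "gripper_force": force on a finger pad.
Only numpy, scipy, OpenCV 4.12 (cv2) and the standard library are available. Lean on these libraries where they do the work, as an engineer would, in place of code of your own. Each camera call takes 0.05 s, during which the arm holds its last target. There are 200 camera calls.

TASK

Take the dust cover off the mixer and hang it by its bar handle on the double hook so that it hangs free of your hand. Then take the round flask from its cork ring, set it upright in the mixer's sprung ring cradle, press it fully down and keep holding it pressed: finish while still holding the flask down, do not let go. Leave the two wood blocks and the jar where they are.

Things in the scene. Friction and masses are not known exactly. Their poses are not given: they have to be found in the camera images.
- cover_bar (a point): Middle of the dust cover's handle: a level round steel bar 10 mm thick along this point's y axis, 124 mm between the centre lines of its two 10 mm thick legs, which stand on the rim of the cover's top. The bar's centre line is 55 mm above the cover's top and 109 mm above its lower edge. z is the cover's axis, up.
- cover_mid (a point): Centre of the dust cover, half-way up its cup (27 mm above its lower edge): a loose upside-down aluminium cup, 130 mm across, 54 mm high, with its handle about 0.18 kg. It stands on the mixer's housing, over the cradle, and must be lifted 40 mm straight up before moving sideways.
- hook_seat (a point): Where the bar is to hang on the double hook, a fixed steel wire stand: midway between its two level parallel prongs, at the height of their upper surface, 169 mm above the bench. Prongs are 8 mm thick, axes at y = -41 and +41 mm, and point along this point's -x axis. z is up. The hung 10 mm bar lies along y with its centre line 5 mm above this point, near x = 0.
- hook_tip (a point): Point midway between the tops of the prongs' bent-up ends, 12 mm above and 35 mm to -x of hook_seat. The bar comes in over these ends from the -x side, the prongs passing between the bar and the cover's top and between the handle's legs. The prongs' uprights are 90 mm to +x of hook_seat and end at prong height; the cover clears them when hung near hook_seat.
- flask_mid (a point): Point half-way up the axis of the loose round glass flask, 128 mm tall, about 0.13 kg. Its ball, 68 mm in diameter, has its centre 30 mm below this point; the straight neck, 26 mm in diameter, is free from 4 to 48 mm above this point; lip 31 mm wide, then a cork stopper to 64 mm above. z runs up the neck. It stands upright in a fixed cork ring 86 mm across and 28 mm high.
- ring_top (a point): Centre of the upper face of the mixer's sprung ring cradle (moves with it): a black ring 72 mm outside, 52 mm inside diameter, 10 mm high, its top at rest 35 mm above the top of the mixer (fixed white box, 150 x 150 x 80 mm), 115 mm above the bench. z is up. A flask seated in it has its ball's centre 20 mm above this point and flask_mid 50 mm above it.
- cradle (a joint): How far the cradle is pressed down, m: 0 at rest, 0.015 fully down on its stop. The spring needs 4 N to start moving and 10 N when fully down; the flask's weight alone does not press it.
- block_a_c (a point): Centre of a loose dark wood block, 60 x 35 x 25 mm, to be left alone.
- block_b_c (a point): Centre of a loose square wood block, 50 x 50 x 20 mm, to be left alone.
- jar_c (a point): Centre of a loose amber glass jar with a black cap, 52 mm across and 60 mm high, to be left alone.
There are look-alikes about, which are no part of the job. What is shaped like the part that bears hook_seat but green is not meant.

How it is judged:
By the outcome, as a careful person would: the job done as asked, in the order asked, and still so for the second after the job is handed in, while the arm keeps its last pose, push and grip.
It also fails if it takes over 61 s, if anything falls off the work surface, if the arm or the gripper's body presses on something with over 40 N, if the wrist force passes 120 N, or if a joint passes its speed limit or range.

## Working session

There is one attempt and no reset: what is moved stays moved. The work goes in short steps, Python scripts to look and compute and a tool call to move; the robot and the scene stay as the last step left them, time stands still between calls to the robot, and variables do not carry over. Pictures are saved under pics/ and viewed, at most 10 in all, crops included, and the job is handed in when it is done.

Besides the shell and the picture viewer there is one more tool, called after "Emit:" by a JSON object that holds its "api" and its "payload", one argument or row to a line. servo_tool: Moves the arm, as the interface text tells. Its arguments: {"type":"object","properties":{"commands":{"type":"array","items":{"type":"array","items":{"type":"array","items":{"type":"number"}}}}},"required":["commands"]}

```bash
mkdir -p pics; python3 - <<'E'
from station import r
import cv2,numpy as np,pickle
s=r.sense();print({k:np.round(v,3).tolist() for k,v in s.items()})
for n in("side","top"):
    c=r.capture(n);pickle.dump(c,open(n+".pkl","wb"));cv2.imwrite(f"pics/{n}0.png",c["pixels"][...,::-1]);print(np.round(c["camera_matrix"],1).tolist(),np.round(c["R"],3).tolist(),np.round(c["t"],3).tolist(), (-c["R"].T@c["t"]).round(3))
E
```

```text
{'time_s': 0.0, 'joints': [84.545, 22.092, 0.379, -0.028, -68.409, -14.818], 'joint_velocities': [0.028, -0.094, 0.074, 0.019, -0.05, -0.01], 'effort': [0.0, -39.067, 18.74, 4.22, 0.011, -0.0], 'tcp_pos': [0.216, 0.586, 0.198], 'ee_rot': [[0.938, -0.347, -0.001], [-0.347, -0.938, -0.002], [0.0, 0.002, -1.0]], 'wrist_force': [0.623, -0.174, 0.572], 'moment': [0.044, -0.027, -0.013], 'gripper_force': 0.0, 'gripper_width': 0.997}
[[504.2, 0.0, 330.6], [0.0, 504.2, 200.0], [0.0, 0.0, 1.0]] [[0.95, -0.313, 0.007], [-0.208, -0.647, -0.734], [0.234, 0.696, -0.679]] [-0.515, 0.274, 1.183] [ 0.269 -0.807  1.008]
[[401.5, 0.0, 321.0], [0.0, 401.5, 204.9], [0.0, 0.0, 1.0]] [[0.001, -1.0, -0.013], [-0.994, 0.0, -0.113], [0.113, 0.013, -0.994]] [0.097, 0.578, 1.271] [0.431 0.08  1.329]
```

View pics/side0.png

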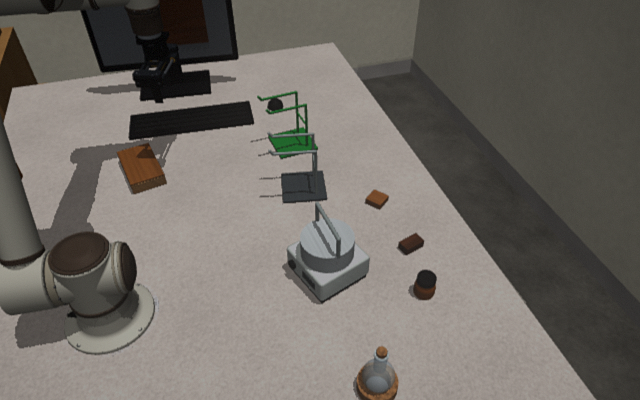

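View pics/top0.png

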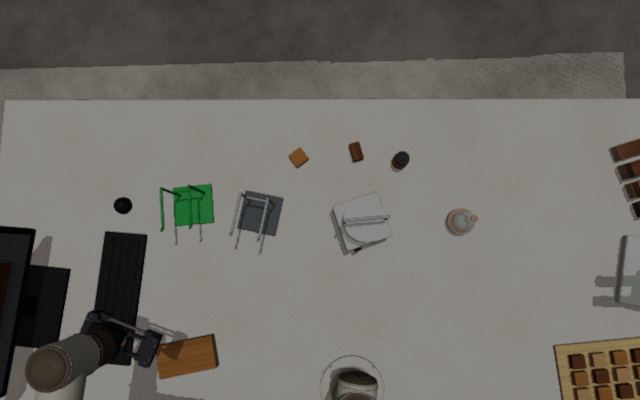

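Side view: the mixer with its cover is at (328,255), the grey hook at (292,170), the green look-alike at (288,130) and the flask at (378,378). Top view: mixer (362,222), grey hook (257,215), green hook (187,208), flask (461,222), blocks (299,157) and (356,151), jar (401,160). Candidates for the hook are grey (257,215) and green (187,208). The description rules out green, so I choose grey. I'll check that in a close crop.

```bash
python3 - <<'E'
import cv2,numpy as np
t=cv2.imread("pics/top0.png");s=cv2.imread("pics/side0.png")
a=cv2.resize(t[180:260,225:400],None,fx=4.5,fy=4.5,interpolation=cv2.INTER_CUBIC)[:, :787]
cv2.imwrite("pics/c1.png",a[:360])
b=cv2.resize(s[120:305,250:380],None,fx=3.2,fy=3.2,interpolation=cv2.INTER_CUBIC);cv2.imwrite("pics/c2.png",b)
E
```

```text
(no output)
```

View pics/c1.png

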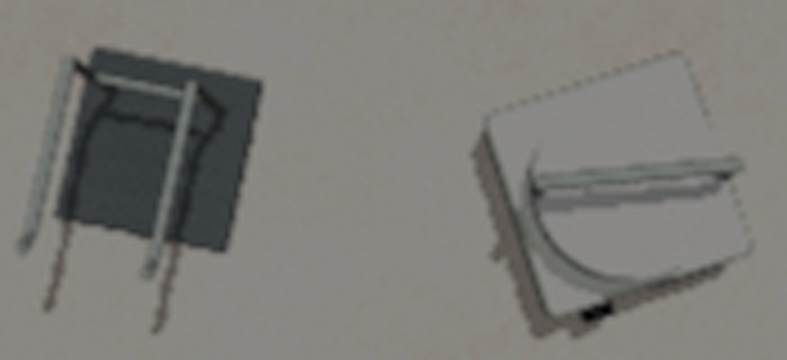

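View pics/c2.png

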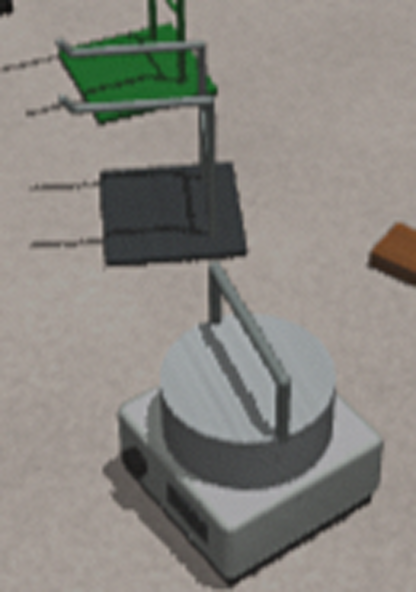

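The crops confirm the grey hook. In the top crop its prong tips are at (25,248) and (150,272) and the uprights at (70,62) and (190,88). The prongs point towards the robot. The cover bar runs from (535,183) to (740,165). In the side crop the bar runs from (215,268) to (285,380), and the prong tips are at (62,44) and (65,102).

```bash
cat >h.py <<'E'
import cv2,numpy as np,pickle
def ray(c,u,v):
    d=c["R"].T@np.linalg.solve(c["camera_matrix"],[u,v,1]);return -c["R"].T@c["t"],d
def onz(c,u,v,z):
    o,d=ray(c,u,v);return o+d*(z-o[2])/d[2]
def tri(c1,p1,c2,p2):
    o,d=ray(c1,*p1);q,e=ray(c2,*p2);k=np.linalg.lstsq(np.c_[d,-e],q-o,rcond=None)[0]
    a,b=o+d*k[0],q+e*k[1];return (a+b)/2,np.linalg.norm(a-b)
E
python3 - <<'E'
from h import *
T=pickle.load(open("top.pkl","rb"));S=pickle.load(open("side.pkl","rb"))
t=lambda x,y:(225+(x+.5)/4.5-.5,180+(y+.5)/4.5-.5)
s=lambda x,y:(250+(x+.5)/3.2-.5,120+(y+.5)/3.2-.5)
for n,a,b,z in [("tipL",(25,246),(62,44),.179),("tipR",(150,270),(65,102),.179),("rootL",(70,62),(203,46),.165),("rootR",(190,88),(211,100),.165),("barL",(535,183),(215,268),.189),("barR",(740,165),(285,380),.189)]:
    p,e=tri(T,t(*a),S,s(*b));print(n,p.round(4),round(e,4),onz(T,*t(*a),z).round(4),onz(S,*s(*b),z).round(4))
# flask: top dims
for n,c in(("top",T),("side",S)):
    im=c["pixels"];h=cv2.cvtColor(im,cv2.COLOR_RGB2HSV)
    x0,y0,x1,y1=(435,195,495,250) if n=="top" else (345,335,415,400)
    m=cv2.inRange(h[y0:y1,x0:x1],(4,100,60),(20,255,255))
    k,l,st,ce=cv2.connectedComponentsWithStats(m)
    for i in range(1,k):
        if st[i,4]>15:
            print(n,st[i],(ce[i]+[x0,y0]).round(1),onz(c,*(ce[i]+[x0,y0]),.132+ .0).round(4))
    cv2.imwrite(f"pics/f{n}.png",cv2.resize(im[y0:y1,x0:x1,::-1],None,fx=6,fy=6,interpolation=cv2.INTER_CUBIC))
a=cv2.imread("pics/ftop.png");b=cv2.imread("pics/fside.png");H=max(a.shape[0],b.shape[0])
cv2.imwrite("pics/f.png",np.hstack([cv2.copyMakeBorder(q,0,H-q.shape[0],0,0,cv2.BORDER_CONSTANT) for q in(a,b)]))
E
```

```text
tipL [0.4762 0.3555 0.1806] 0.0014 [0.477  0.3558 0.179 ] [0.4759 0.3579 0.179 ]
tipR [0.4606 0.276  0.1781] 0.0025 [0.4618 0.2756 0.179 ] [0.4592 0.275  0.179 ]
rootL [0.5973 0.3322 0.1681] 0.0007 [0.5974 0.3329 0.165 ] [0.5988 0.3363 0.165 ]
rootR [0.5804 0.2535 0.1686] 0.0013 [0.5803 0.2541 0.165 ] [0.5824 0.258  0.165 ]
barL [0.5166 0.031  0.1886] 0.0 [0.5165 0.031  0.189 ] [0.5164 0.0306 0.189 ]
barR [ 0.5274 -0.0975  0.195 ] 0.0001 [ 0.5279 -0.0985  0.189 ] [ 0.5292 -0.0923  0.189 ]
side [32 12 10 10 84] [381.5 351.4] [ 0.5297 -0.349   0.132 ]
side [ 12  32  41  33 443] [376.3 389.6] [ 0.4911 -0.4178  0.132 ]
```

View pics/f.png

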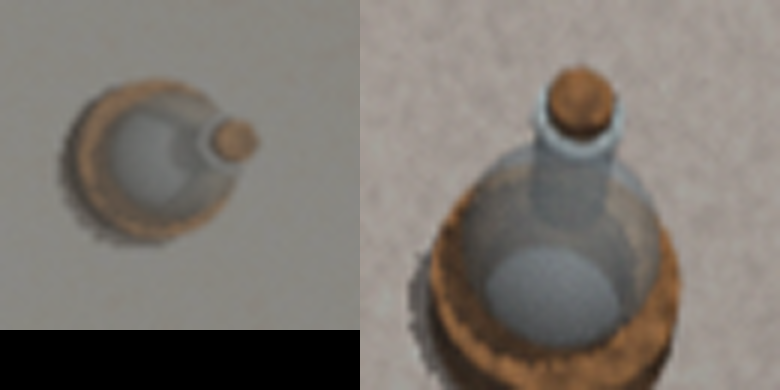

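The flask crop shows the cork at top-view pixel about (474,218) and side-view pixel about (382,351). The flask stands upright in its cork ring. The prong spacing (81 mm), prong length (123 mm) and bar height (189 mm) all match the description. First move: up and towards the cover.

Emit:
{"api": "servo_tool", "payload": {
  "commands": [
    [[0,33,31,-12,0,0,0.14],[0,66,62,-24,0,0,0.28],[0,99,93,-36,0,0,0.42],[0,132,124,-48,0,0,0.56],[0,165,155,-60,0,0,0.7]]
  ]
}}

```text
time_s: 0.6
tcp_pos: [0.3179, 0.3817, 0.2593]
ee_rot: [[0.49, -0.872, -0.0], [-0.872, -0.49, -0.001], [0.0, 0.001, -1.0]]
wrist_force: [1.1, 1.3, -0.2]
gripper_width: 0.998
gripper_force: 0.0
```

```bash
cat >>h.py <<'E'
def go(x,y,z,yaw):
    "final row from the sensed pose to TCP x,y,z (m), tool down, tool x axis at yaw deg"
    from station import r
    from scipy.spatial.transform import Rotation as Ro
    s=r.sense();R=np.array(s["ee_rot"]);a=np.radians(yaw);c,n=np.cos(a),np.sin(a)
    W=np.array([[c,n,0],[n,-c,0],[0,0,-1]])
    d=R.T@(np.array([x,y,z])-s["tcp_pos"])*1000;w=Ro.from_matrix(R.T@W).as_rotvec()
    print("t",round(s["time_s"],2),"at",np.round(s["tcp_pos"],4),"yaw",round(np.degrees(np.arctan2(R[1,0],R[0,0])),1),"F",np.round(s["wrist_force"],1),"w",round(s["gripper_width"],3),"gf",round(s["gripper_force"],1),"| d",d.round(1),"rv",w.round(3))
E
python3 - <<'E'
from h import *
go(.522,-.033,.26,-84.8)
T=pickle.load(open("top.pkl","rb"));S=pickle.load(open("side.pkl","rb"))
print(tri(T,(473.7,218),S,(381.8,351.4)),onz(T,461.3,221.7,.028))
E
```

```text
t 0.6 at [0.3179 0.3817 0.2593] yaw -60.7 F [ 1.1  1.3 -0.2] w 0.998 gf 0.0 | d [461.6  25.1  -0.5] rv [ 0.001 -0.     0.421]
(array([ 0.52697117, -0.35474802,  0.14266035]), np.float64(0.0003262651968966952)) [ 0.52409274 -0.35628752  0.028     ]
```

Emit:
{"api": "servo_tool", "payload": {
  "commands": [
    [[0,46,2.5,0,0,0,0.08],[0,92,5,0,0,0,0.16],[0,138,7.5,0,0,0,0.24],[0,184,10,0,0,0,0.32],[0,230,12.5,0,0,0,0.42]]
  ]
}}

```text
time_s: 1.1
tcp_pos: [0.4205, 0.1757, 0.2592]
ee_rot: [[0.094, -0.996, -0.0], [-0.996, -0.094, 0.0], [-0.0, 0.0, -1.0]]
wrist_force: [0.3, 1.1, -0.0]
gripper_width: 1.005
gripper_force: 0.0
```

```bash
python3 -c "
from h import *
go(.522,-.033,.26,-84.8)"
```

```text
t 1.1 at [0.4205 0.1757 0.2592] yaw -84.6 F [ 0.3  1.1 -0. ] w 1.005 gf 0.0 | d [217.3 -81.5  -0.9] rv [0.    0.    0.003]
```

Emit:
{"api": "servo_tool", "payload": {
  "commands": [
    [[0,45,-17,0,0,0,0],[0,90,-34,0,0,0,0],[0,135,-51,0,0,0,0],[0,180,-67,0,0,0,0],[0,217,-81.5,0,0,0,0]]
  ]
}}

```text
time_s: 1.6
tcp_pos: [0.5228, -0.0328, 0.2589]
ee_rot: [[0.096, -0.995, -0.001], [-0.995, -0.096, -0.0], [-0.0, 0.001, -1.0]]
wrist_force: [0.3, 0.9, -0.9]
gripper_width: 0.997
gripper_force: 0.0
```

```bash
python3 - <<'E'
from h import *
from station import r
go(.522,-.033,.181,-84.8)
c=r.capture("side");pickle.dump(c,open("s1.pkl","wb"))
cv2.imwrite("pics/s1.png",cv2.resize(c["pixels"][150:310,250:400,::-1],None,fx=3.7,fy=3.7,interpolation=cv2.INTER_CUBIC))
E
```

```text
t 1.6 at [ 0.5228 -0.0328  0.2589] yaw -84.5 F [ 0.3  0.9 -0.9] w 0.997 gf 0.0 | d [ 0.1  0.8 77.9] rv [0.001 0.    0.005]
```

View pics/s1.png

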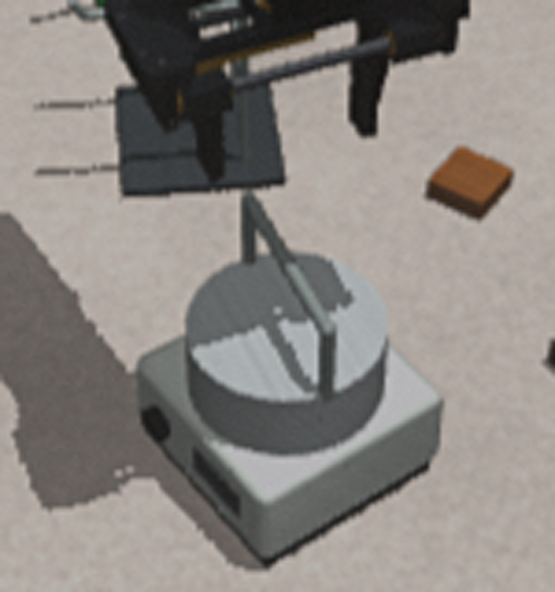

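The crop shows the open fingers at (210,180) and (363,130), straddling the bar, which runs from (250,200) to (325,325). Descend and close.

Emit:
{"api": "servo_tool", "payload": {
  "commands": [
    [[0,0,0,25,0,0,0],[0,0,0.5,50,0,0,0],[0,0,0.8,70,0,0,0],[0,0,0.8,78,0,0,0],[0,0,0.8,78,0,0,0]]
  ]
}}

```text
time_s: 2.15
tcp_pos: [0.521, -0.0307, 0.1801]
ee_rot: [[0.097, -0.995, -0.003], [-0.995, -0.097, -0.001], [0.0, 0.003, -1.0]]
wrist_force: [-0.7, 0.2, 0.1]
gripper_width: 1.003
gripper_force: 0.0
```

Emit:
{"api": "servo_tool", "payload": {
  "commands": [
    [[1,0,0,0,0,0,0],[1,0,0,0,0,0,0],[1,0,0,0,0,0,0],[1,0,0,0,0,0,0],[1,0,0,0,0,0,0]]
  ]
}}

```text
time_s: 2.65
tcp_pos: [0.5219, -0.0305, 0.1816]
ee_rot: [[0.097, -0.995, 0.001], [-0.995, -0.097, 0.0], [-0.0, -0.001, -1.0]]
wrist_force: [0.4, -1.0, 0.2]
gripper_width: 0.636
gripper_force: 0.0
```

Emit:
{"api": "servo_tool", "payload": {
  "commands": [
    [[1,0,0,0,0,0,0],[1,0,0,0,0,0,0],[1,0,0,0,0,0,0],[1,0,0,0,0,0,0],[1,0,0,0,0,0,0]]
  ]
}}

```text
time_s: 3.15
tcp_pos: [0.5217, -0.0306, 0.1812]
ee_rot: [[0.097, -0.995, -0.0], [-0.995, -0.097, 0.0], [-0.0, 0.0, -1.0]]
wrist_force: [-0.1, -0.6, -0.5]
gripper_width: 0.173
gripper_force: 0.0
```

Emit:
{"api": "servo_tool", "payload": {
  "commands": [
    [[1,0,0,0,0,0,0],[1,0,0,0,0,0,0],[1,0,0,0,0,0,0],[1,0,0,0,0,0,0],[1,0,0,0,0,0,0]]
  ]
}}

```text
time_s: 3.65
tcp_pos: [0.5217, -0.0306, 0.1812]
ee_rot: [[0.097, -0.995, -0.0], [-0.995, -0.097, -0.0], [0.0, 0.0, -1.0]]
wrist_force: [-0.0, 0.9, 0.3]
gripper_width: 0.002
gripper_force: 0.0
```

Emit:
{"api": "servo_tool", "payload": {
  "commands": [
    [[1,0,0,-8,0,0,0],[1,0,0,-20,0,0,0],[1,0,0,-35,0,0,0],[1,0,0,-50,0,0,0],[1,0,0,-65,0,0,0]]
  ]
}}

```text
time_s: 4.15
tcp_pos: [0.5221, -0.0306, 0.2482]
ee_rot: [[0.097, -0.995, 0.002], [-0.995, -0.097, 0.0], [0.0, -0.002, -1.0]]
wrist_force: [1.2, 0.7, 0.4]
gripper_width: 0.006
gripper_force: 0.0
```

```bash
python3 - <<'E'
from h import *
from station import r
go(.40,.08,.251,-92)
c=r.capture("side")
cv2.imwrite("pics/s2.png",cv2.resize(c["pixels"][130:310,240:400,::-1],None,fx=3,fy=3,interpolation=cv2.INTER_CUBIC))
E
```

```text
t 4.15 at [ 0.5221 -0.0306  0.2482] yaw -84.4 F [1.2 0.7 0.4] w 0.006 gf 0.0 | d [-121.9  110.8   -3. ] rv [-0.002  0.     0.132]
```

View pics/s2.png

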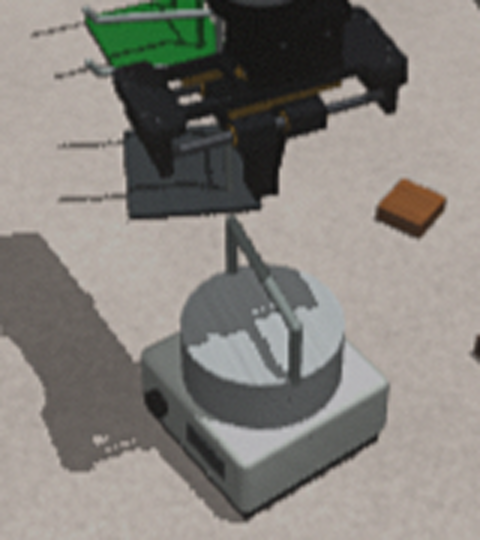

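The fingers shut on nothing. In this crop they are empty at (262,190), and the cover still stands unmoved with its bar from (233,220) to (295,322). I'll compare the fingertip projection with the known TCP.

```bash
python3 - <<'E'
from h import *
from station import r
S=pickle.load(open("side.pkl","rb"));T=pickle.load(open("top.pkl","rb"))
def pr(c,X):
    p=c["camera_matrix"]@(c["R"]@np.array(X)+c["t"]);return (p[:2]/p[2]).round(1)
print("tips mid s1 expected",pr(S,(.5228,-.0328,.248)),"seen (327.4,192)")
print("tip shut expected",pr(S,(.5221,-.0306,.237)),"seen",(240+265/3,130+193/3))
print("at grasp, tip would be",pr(S,(.5217,-.0306,.170)),"bar mid seen (327.7,221)")
for z in (.189,.175,.165,.155):print(z,onz(S,327.7,220.7,z).round(3),onz(T,*(225+637/4.5,180+174/4.5),z).round(3))
# mixer corners from the top crop, at z=.08
t=lambda x,y:(225+(x+.5)/4.5-.5,180+(y+.5)/4.5-.5)
P=[onz(T,*t(*p),.08)[:2] for p in((487,118),(682,52),(750,248),(560,320))]
print(np.round(P,3).tolist(),[round(np.linalg.norm(P[i]-P[i-1]),3) for i in range(4)],np.mean(P,0).round(3))
c=r.capture("top");pickle.dump(c,open("t2.pkl","wb"))
cv2.imwrite("pics/t2.png",cv2.resize(c["pixels"][140:290,280:440,::-1],None,fx=4,fy=4,interpolation=cv2.INTER_CUBIC))
E
```

```text
tips mid s1 expected [327.7 202. ] seen (327.4,192)
tip shut expected [327.1 205. ] seen (328.3333333333333, 194.33333333333331)
at grasp, tip would be [326.9 226.1] bar mid seen (327.7,221)
0.189 [ 0.523 -0.032  0.189] [ 0.521 -0.035  0.189]
0.175 [ 0.527 -0.019  0.175] [ 0.522 -0.036  0.175]
0.165 [ 0.531 -0.01   0.165] [ 0.523 -0.037  0.165]
0.155 [ 0.534 -0.     0.155] [ 0.524 -0.038  0.155]
[[0.57, 0.06], [0.616, -0.077], [0.48, -0.121], [0.43, 0.01]] [np.float64(0.148), np.float64(0.144), np.float64(0.144), np.float64(0.14)] [ 0.524 -0.032]
```

View pics/t2.png

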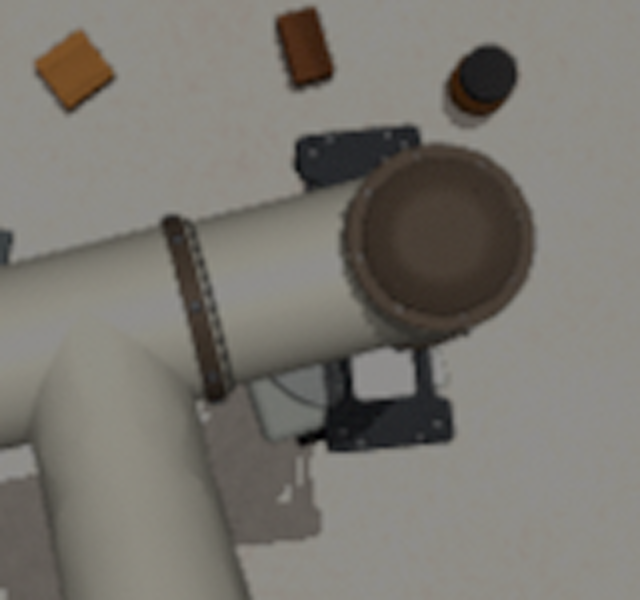

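The top crop shows the gripper plates centred at (374,290), which matches the TCP in plan, with the jar and both blocks untouched. In the side view the fingertips appear about 10 px, roughly 33 mm, higher than the TCP implies, so the fingers passed above the bar. I'll check this numerically.

```bash
python3 - <<'E'
from h import *
from station import r
S=pickle.load(open("side.pkl","rb"))
def pr(c,X):
    p=c["camera_matrix"]@(c["R"]@np.array(X)+c["t"]);return (p[:2]/p[2]).round(1)
c=r.capture("side");pickle.dump(c,open("s2.pkl","wb"))
v=c["pixels"].max(2)
print("shut"); [print(y,v[y,316:342].tolist()) for y in range(184,206,2)]
v=pickle.load(open("s1.pkl","rb"))["pixels"].max(2)
for z in(.248,.281):
  for s in(-1,1):
    print(z,s,"open finger tip exp",pr(S,np.array([.5228,-.0328,z])+s*.051*np.array([-.995,-.096,0])))
for x0,x1,y0,y1 in((296,316,180,212),(338,360,170,205)):
    m=v[y0:y1,x0:x1]<48; ys,xs=np.nonzero(m);print(ys.max()+y0,xs[ys==ys.max()]+x0)
v=S["pixels"].max(2);print("start tips exp",[pr(S,np.array([.2165,.586,.187])+s*.051*np.array([-.347,-.938,0])) for s in(-1,1)])
m=v<40;print([(x,np.nonzero(m[85:125,x])[0].max(initial=-1)+85) for x in range(132,190,3)])
E
```

```text
shut
184 [66, 62, 64, 64, 65, 45, 28, 28, 26, 28, 30, 28, 27, 31, 32, 28, 21, 45, 153, 180, 177, 177, 178, 177, 176, 176]
186 [63, 63, 62, 63, 66, 44, 30, 27, 26, 28, 27, 29, 31, 32, 29, 23, 25, 74, 179, 183, 180, 173, 174, 178, 177, 177]
188 [68, 63, 65, 64, 66, 44, 32, 26, 27, 25, 30, 30, 30, 28, 32, 25, 25, 84, 175, 184, 179, 176, 175, 176, 176, 180]
190 [68, 66, 63, 65, 64, 55, 37, 27, 29, 26, 28, 30, 26, 33, 27, 24, 26, 88, 174, 183, 179, 182, 180, 182, 177, 178]
192 [66, 66, 65, 65, 65, 66, 61, 40, 30, 26, 29, 32, 29, 29, 26, 17, 29, 112, 178, 183, 181, 181, 179, 180, 178, 180]
194 [64, 64, 65, 67, 63, 65, 70, 64, 45, 31, 23, 27, 38, 66, 77, 133, 112, 157, 180, 181, 181, 181, 182, 180, 182, 182]
196 [66, 66, 64, 66, 64, 67, 65, 64, 67, 53, 57, 144, 185, 187, 183, 184, 183, 183, 181, 183, 180, 178, 179, 182, 182, 183]
198 [66, 65, 63, 60, 60, 55, 53, 52, 48, 44, 51, 131, 176, 182, 182, 180, 180, 181, 183, 180, 182, 183, 181, 181, 181, 183]
200 [51, 51, 52, 53, 66, 96, 78, 128, 140, 138, 142, 179, 183, 181, 179, 179, 181, 179, 180, 182, 181, 182, 182, 180, 181, 181]
202 [101, 90,
[... 268 characters left out ...]
nger tip exp [348.6 195.9]
0.248 1 open finger tip exp [306.3 208.3]
0.281 -1 open finger tip exp [349.1 184.7]
0.281 1 open finger tip exp [305.9 197.1]
201 [296 297 298 299]
185 [347 348 349 350]
start tips exp [array([171.6,  95.4]), array([162.2, 113.7])]
[(132, np.int64(124)), (135, np.int64(124)), (138, np.int64(124)), (141, np.int64(124)), (144, np.int64(124)), (147, np.int64(124)), (150, np.int64(124)), (153, np.int64(124)), (156, np.int64(124)), (159, np.int64(124)), (162, np.int64(124)), (165, np.int64(124)), (168, np.int64(124)), (171, np.int64(124)), (174, np.int64(124)), (177, np.int64(124)), (180, np.int64(124)), (183, np.int64(124)), (186, np.int64(124)), (189, np.int64(124))]
```

Both fingers fit a z offset of about +32 mm (rows 185 and 198 seen, 185 and 197 predicted with the offset). The real fingertips therefore sit about 32 mm higher than stated. I'll open, go down to a TCP height of about 0.148, and regrasp. This is safe under either reading, because even the nominal tips stay above the cover's top.

Emit:
{"api": "servo_tool", "payload": {
  "commands": [
    [[0,0,0,0,0,0,0],[0,0,0,0,0,0,0],[0,0,0,0,0,0,0],[0,0,0,0,0,0,0],[0,0,0,0,0,0,0]]
  ]
}}

```text
time_s: 4.8
tcp_pos: [0.5216, -0.0306, 0.246]
ee_rot: [[0.097, -0.995, -0.001], [-0.995, -0.097, -0.0], [0.0, 0.001, -1.0]]
wrist_force: [0.5, -0.1, 0.5]
gripper_width: 0.376
gripper_force: 0.0
```

Emit:
{"api": "servo_tool", "payload": {
  "commands": [
    [[0,0,0,0,0,0,0],[0,0,0,10,0,0,0],[0,0,0,20,0,0,0],[0,0,0,28,0,0,0],[0,0,0,35,0,0,0]]
  ]
}}

```text
time_s: 5.3
tcp_pos: [0.5213, -0.0306, 0.2099]
ee_rot: [[0.097, -0.995, -0.002], [-0.995, -0.097, -0.0], [0.0, 0.002, -1.0]]
wrist_force: [0.1, -1.2, 0.5]
gripper_width: 0.832
gripper_force: 0.0
```

Emit:
{"api": "servo_tool", "payload": {
  "commands": [
    [[0,0,0,14,0,0,0],[0,0,0,28,0,0,0],[0,0,0,42,0,0,0],[0,0,0,56,0,0,0],[0,0,0,65,0,0,0]]
  ]
}}

```text
time_s: 5.8
tcp_pos: [0.5211, -0.0307, 0.1448]
ee_rot: [[0.097, -0.995, -0.002], [-0.995, -0.097, -0.0], [0.0, 0.002, -1.0]]
wrist_force: [0.1, -0.6, 0.3]
gripper_width: 0.998
gripper_force: 0.0
```

Emit:
{"api": "servo_tool", "payload": {
  "commands": [
    [[1,0,0,0,0,0,0],[1,0,0,0,0,0,0],[1,0,0,0,0,0,0],[1,0,0,0,0,0,0],[1,0,0,0,0,0,0]]
  ]
}}

```text
time_s: 6.3
tcp_pos: [0.522, -0.0305, 0.1468]
ee_rot: [[0.097, -0.995, 0.001], [-0.995, -0.097, 0.0], [-0.0, -0.001, -1.0]]
wrist_force: [-0.0, -0.0, -0.2]
gripper_width: 0.633
gripper_force: 0.0
```

Emit:
{"api": "servo_tool", "payload": {
  "commands": [
    [[1,0,0,0,0,0,0],[1,0,0,0,0,0,0],[1,0,0,0,0,0,0],[1,0,0,0,0,0,0],[1,0,0,0,0,0,0]]
  ]
}}

```text
time_s: 6.8
tcp_pos: [0.5217, -0.0306, 0.1462]
ee_rot: [[0.097, -0.995, -0.0], [-0.995, -0.097, -0.0], [0.0, 0.0, -1.0]]
wrist_force: [1.2, -0.2, 0.1]
gripper_width: 0.175
gripper_force: 0.0
```

Emit:
{"api": "servo_tool", "payload": {
  "commands": [
    [[1,0,0,0,0,0,0],[1,0,0,0,0,0,0],[1,0,0,0,0,0,0],[1,0,0,0,0,0,0],[1,0,0,0,0,0,0]]
  ]
}}

```text
time_s: 7.3
tcp_pos: [0.5217, -0.0306, 0.1462]
ee_rot: [[0.097, -0.995, -0.0], [-0.995, -0.097, -0.0], [0.0, 0.0, -1.0]]
wrist_force: [0.3, 0.9, -0.4]
gripper_width: 0.104
gripper_force: 30.0
```

The grip is on the bar (about 9 mm opening, 30 N). Lift straight up.

Emit:
{"api": "servo_tool", "payload": {
  "commands": [
    [[1,0,0,-8,0,0,0],[1,0,0,-20,0,0,0],[1,0,0,-35,0,0,0],[1,0,0,-52,0,0,0],[1,0,0,-70,0,0,0]]
  ]
}}

```text
time_s: 7.8
tcp_pos: [0.5217, -0.0306, 0.2177]
ee_rot: [[0.097, -0.995, 0.0], [-0.995, -0.097, 0.0], [-0.0, -0.0, -1.0]]
wrist_force: [0.4, -0.5, -2.2]
gripper_width: 0.1
gripper_force: 30.0
```

```bash
python3 - <<'E'
from h import *
from station import r
go(.40,.08,.217,-92)
S=r.capture("side");pickle.dump(S,open("s3.pkl","wb"))
def pr(c,X):
    p=c["camera_matrix"]@(c["R"]@np.array(X)+c["t"]);return (p[:2]/p[2])
# expected ends of the bar if bar z = tcp+.043 (held 70 mm higher)
for s in(1,-1):
  for z in(.249,.259,.269): print(s,z,pr(S,np.array([.522,-.031,z])+s*.062*np.array([-.097,.995,0])).round(1))
m=((S["pixels"].max(2).astype(int)<150)&(S["pixels"].min(2)>75)).astype(np.uint8)
cv2.imwrite("pics/s3.png",cv2.resize(S["pixels"][110:310,240:400,::-1],None,fx=3,fy=3,interpolation=cv2.INTER_CUBIC))
E
```

```text
t 7.8 at [ 0.5217 -0.0306  0.2177] yaw -84.4 F [ 0.4 -0.5 -2.2] w 0.1 gf 30.0 | d [-121.8  110.4    0.6] rv [-0.     0.     0.132]
1 0.249 [316.3 184.3]
1 0.259 [316.3 181. ]
1 0.269 [316.2 177.7]
-1 0.249 [338.7 219.4]
-1 0.259 [338.8 216.1]
-1 0.269 [338.9 212.7]
```

View pics/s3.png

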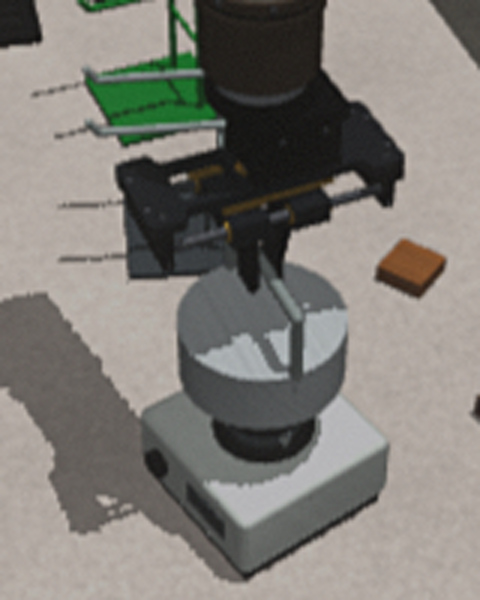

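The cover hangs cleanly from the grip, with its near bar end at (296,315). The bar height works out at 0.259, so the bar is about 42 mm above the TCP. The black cradle shows at (265,430). Now carry the cover around in front of the grey hook.

Emit:
{"api": "servo_tool", "payload": {
  "commands": [
    [[1,-14,13,0,0,0,0.01],[1,-42,38,0,0,0,0.04],[1,-74,67,0,0,0,0.08],[1,-102,93,0,0,0,0.11],[1,-122,110,0,0,0,0.132]]
  ]
}}

```text
time_s: 8.35
tcp_pos: [0.3986, 0.0809, 0.2166]
ee_rot: [[-0.035, -0.999, 0.0], [-0.999, 0.035, 0.001], [-0.001, -0.0, -1.0]]
wrist_force: [-0.5, 1.3, -1.5]
gripper_width: 0.096
gripper_force: 30.0
```

```bash
python3 -c "
from h import *
go(.362,.22,.217,-97);go(.357,.337,.157,-100.9)"
```

```text
t 8.35 at [0.3986 0.0809 0.2166] yaw -92.0 F [-0.5  1.3 -1.5] w 0.096 gf 30.0 | d [-137.7   41.5   -0.3] rv [-0.     0.001  0.087]
t 8.35 at [0.3986 0.0809 0.2166] yaw -92.0 F [-0.5  1.3 -1.5] w 0.096 gf 30.0 | d [-254.4   50.7   59.8] rv [-0.     0.001  0.155]
```

Emit:
{"api": "servo_tool", "payload": {
  "commands": [
    [[1,-20,8,0,0,0,0.015],[1,-48,19,0,0,0,0.035],[1,-80,28,0,0,0,0.055],[1,-112,36,0,0,0,0.075],[1,-138,41,0,0,0,0.087]]
  ]
}}

```text
time_s: 8.85
tcp_pos: [0.3637, 0.2211, 0.2168]
ee_rot: [[-0.121, -0.993, 0.001], [-0.993, 0.121, 0.001], [-0.001, -0.001, -1.0]]
wrist_force: [1.1, 0.9, -1.8]
gripper_width: 0.104
gripper_force: 30.0
```

Emit:
{"api": "servo_tool", "payload": {
  "commands": [
    [[1,-20,-1,4,0,0,0.01],[1,-50,-1,16,0,0,0.03],[1,-80,-1,34,0,0,0.05],[1,-105,-1,52,0,0,0.065],[1,-116,-1,60,0,0,0.068]]
  ]
}}

```text
time_s: 9.35
tcp_pos: [0.379, 0.3358, 0.1547]
ee_rot: [[-0.188, -0.982, -0.001], [-0.982, 0.188, -0.001], [0.002, 0.001, -1.0]]
wrist_force: [-0.3, -1.2, -1.6]
gripper_width: 0.103
gripper_force: 30.0
```

```bash
python3 - <<'E'
from h import *
from station import r
go(.357,.337,.157,-100.9);go(.5015,.3095,.157,-100.9)
S=r.capture("side");T=r.capture("top");pickle.dump((S,T),open("a4.pkl","wb"))
a=cv2.resize(S["pixels"][90:230,200:330,::-1],(520,560),interpolation=cv2.INTER_CUBIC)
b=cv2.resize(T["pixels"][170:310,215:285,::-1],(280,560),interpolation=cv2.INTER_CUBIC)
cv2.imwrite("pics/a4.png",np.hstack([a,b]))
E
```

```text
t 9.35 at [0.379  0.3358 0.1547] yaw -100.8 F [-0.3 -1.2 -1.6] w 0.103 gf 30.0 | d [ 3.  21.8 -2.3] rv [ 0.001 -0.002  0.001]
t 9.35 at [0.379  0.3358 0.1547] yaw -100.8 F [-0.3 -1.2 -1.6] w 0.103 gf 30.0 | d [   2.8 -125.2   -2.4] rv [ 0.001 -0.002  0.001]
```

Emit:
{"api": "servo_tool", "payload": {
  "commands": [
    [[1,1,-8,-2.4,0,0,0],[1,2,-20,-2.4,0,0,0],[1,2.8,-35,-2.4,0,0,0],[1,2.8,-50,-2.4,0,0,0],[1,2.8,-65,-2.4,0,0,0]]
  ]
}}

```text
time_s: 9.95
tcp_pos: [0.4445, 0.3188, 0.1591]
ee_rot: [[-0.19, -0.982, 0.001], [-0.982, 0.19, 0.001], [-0.001, -0.0, -1.0]]
wrist_force: [-0.7, -0.3, -2.0]
gripper_width: 0.103
gripper_force: 30.0
```

Emit:
{"api": "servo_tool", "payload": {
  "commands": [
    [[1,0,-14,0,0,0,0],[1,0,-28,0,0,0,0],[1,0,-42,0,0,0,0],[1,0,-54,0,0,0,0],[1,0,-60,0,0,0,0]]
  ]
}}

```text
time_s: 10.45
tcp_pos: [0.5028, 0.308, 0.1584]
ee_rot: [[-0.19, -0.982, -0.0], [-0.982, 0.19, -0.0], [0.0, 0.0, -1.0]]
wrist_force: [-0.6, -0.8, -1.5]
gripper_width: 0.103
gripper_force: 30.0
```

```bash
python3 - <<'E'
from h import *
from station import r
go(.5015,.3095,.132,-100.9)
S=r.capture("side");T=r.capture("top");pickle.dump((S,T),open("a4.pkl","wb"))
a=cv2.resize(S["pixels"][90:230,200:330,::-1],(520,560),interpolation=cv2.INTER_CUBIC)
b=cv2.resize(T["pixels"][170:310,215:285,::-1],(280,560),interpolation=cv2.INTER_CUBIC)
cv2.imwrite("pics/a4.png",np.hstack([a,b]))
E
```

```text
t 10.45 at [0.5028 0.308  0.1584] yaw -100.9 F [-0.6 -0.8 -1.5] w 0.103 gf 30.0 | d [-1.3  1.6 26.4] rv [ 0.    -0.    -0.001]
```

View pics/a4.png

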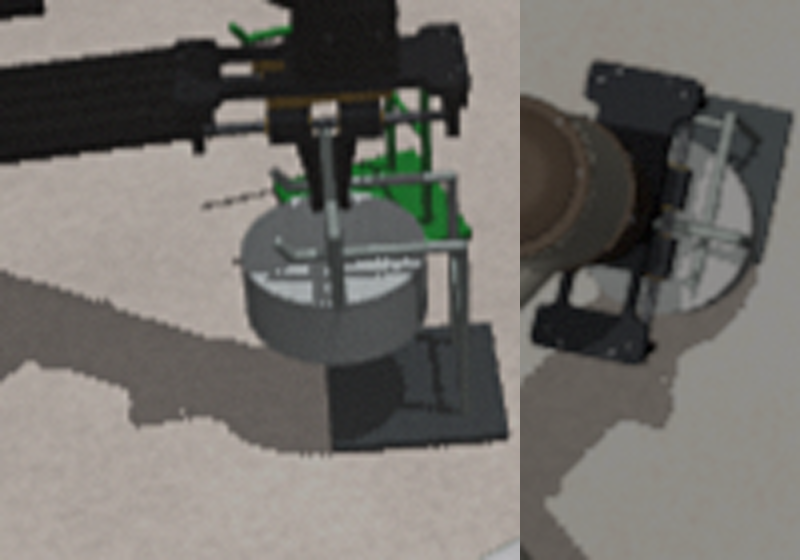

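The left panel shows the bar crossing above the grey prongs, with its near leg at (335,250) outside the near prong and the prong tip at (285,240). The cup is below the prongs and clear of the uprights at (460,250). Lower it onto the prongs while watching the force.

Emit:
{"api": "servo_tool", "payload": {
  "commands": [
    [[1,0,0,6,0,0,0],[1,0,0,12,0,0,0],[1,0,0,17,0,0,0],[1,0,0,21,0,0,0],[1,0,0,23,0,0,0]]
  ]
}}

```text
time_s: 11.05
tcp_pos: [0.5012, 0.3081, 0.135]
ee_rot: [[-0.189, -0.982, -0.001], [-0.982, 0.189, -0.001], [0.001, 0.001, -1.0]]
wrist_force: [0.7, -0.1, -1.9]
gripper_width: 0.103
gripper_force: 30.0
```

Emit:
{"api": "servo_tool", "payload": {
  "commands": [
    [[1,0,0,0.5,0,0,0],[1,0,0,1,0,0,0],[1,0,0,1.5,0,0,0],[1,0,0,2,0,0,0],[1,0,0,2,0,0,0]]
  ]
}}

```text
time_s: 11.55
tcp_pos: [0.5016, 0.3082, 0.1337]
ee_rot: [[-0.189, -0.982, 0.0], [-0.982, 0.189, 0.0], [-0.0, -0.0, -1.0]]
wrist_force: [0.2, -0.4, -1.0]
gripper_width: 0.103
gripper_force: 30.0
```

Emit:
{"api": "servo_tool", "payload": {
  "commands": [
    [[1,0,0,0.5,0,0,0],[1,0,0,1,0,0,0],[1,0,0,1.5,0,0,0],[1,0,0,1.5,0,0,0],[1,0,0,1.5,0,0,0]]
  ]
}}

```text
time_s: 12.05
tcp_pos: [0.5016, 0.3082, 0.1321]
ee_rot: [[-0.189, -0.982, -0.0], [-0.982, 0.189, -0.0], [0.0, 0.0, -1.0]]
wrist_force: [-0.2, -0.5, -1.5]
gripper_width: 0.104
gripper_force: 30.0
```

Emit:
{"api": "servo_tool", "payload": {
  "commands": [
    [[1,0,0,0.5,0,0,0],[1,0,0,1,0,0,0],[1,0,0,1.5,0,0,0],[1,0,0,1.5,0,0,0],[1,0,0,1.5,0,0,0]]
  ]
}}

```text
time_s: 12.55
tcp_pos: [0.5017, 0.3083, 0.1311]
ee_rot: [[-0.189, -0.982, 0.0], [-0.982, 0.189, 0.0], [-0.0, -0.0, -1.0]]
wrist_force: [-1.2, -1.2, 1.6]
gripper_width: 0.102
gripper_force: 30.0
```

Contact is made at the expected height (TCP 0.131 puts the bar at 0.174). Release.

Emit:
{"api": "servo_tool", "payload": {
  "commands": [
    [[0.5,0,0,0,0,0,0],[0.5,0,0,0,0,0,0],[0.5,0,0,0,0,0,0],[0.5,0,0,0,0,0,0],[0.5,0,0,0,0,0,0]]
  ]
}}

```text
time_s: 13.05
tcp_pos: [0.5017, 0.3082, 0.1306]
ee_rot: [[-0.189, -0.982, 0.0], [-0.982, 0.189, -0.0], [0.0, -0.0, -1.0]]
wrist_force: [0.1, -0.1, -0.1]
gripper_width: 0.454
gripper_force: 0.0
```

Emit:
{"api": "servo_tool", "payload": {
  "commands": [
    [[0.5,0,0,-10,0,0,0],[0.5,0,0,-28,0,0,0],[0.5,0,0,-48,0,0,0],[0.3,0,0,-68,0,0,0],[0.2,0,0,-85,0,0,0]]
  ]
}}

```text
time_s: 13.55
tcp_pos: [0.502, 0.3084, 0.2178]
ee_rot: [[-0.189, -0.982, 0.002], [-0.982, 0.189, 0.001], [-0.001, -0.001, -1.0]]
wrist_force: [0.5, 0.6, -0.2]
gripper_width: 0.603
gripper_force: 0.0
```

```bash
python3 - <<'E'
from h import *
from station import r
go(.44,.05,.25,-95)
S=r.capture("side");pickle.dump(S,open("s5.pkl","wb"))
S4=pickle.load(open("a4.pkl","rb"))[0]
def pr(c,X):
    p=c["camera_matrix"]@(c["R"]@np.array(X)+c["t"]);return (p[:2]/p[2])
ex=np.array([.982,-.189,0]);ey=np.array([.189,.982,0]);h=np.array([.5017,.3083,.174])
print("exp near bar end",pr(S,h-.062*ey-.005*0),"cup bottom front ctr",pr(S,h-[0,0,.109]))
# near leg column brightness (row profile) around expected end
u,v=pr(S,h-.062*ey).round().astype(int)
for y in range(v-8,v+12,2):print(y,S["pixels"].max(2)[y,u-9:u+10].tolist())
E
```

```text
t 13.55 at [0.502  0.3084 0.2178] yaw -100.9 F [ 0.5  0.6 -0.2] w 0.603 gf 0.0 | d [265.4  12.1 -32.6] rv [-0.001  0.001 -0.103]
exp near bar end [283.7046249  156.86723351] cup bottom front ctr [284.52537063 173.46022974]
149 [97, 98, 98, 99, 99, 93, 98, 129, 133, 97, 96, 99, 98, 97, 98, 98, 97, 94, 94]
151 [98, 98, 100, 95, 99, 97, 89, 124, 134, 109, 100, 105, 105, 113, 114, 112, 116, 129, 130]
153 [131, 131, 138, 141, 136, 133, 88, 118, 135, 117, 119, 116, 111, 109, 105, 101, 97, 96, 93]
155 [73, 81, 82, 80, 78, 82, 66, 110, 142, 126, 81, 80, 82, 88, 86, 87, 95, 97, 93]
157 [96, 100, 98, 98, 99, 97, 75, 85, 105, 94, 77, 95, 99, 99, 97, 95, 96, 98, 97]
159 [96, 97, 95, 95, 96, 98, 90, 61, 60, 63, 73, 94, 98, 97, 92, 93, 95, 95, 92]
161 [97, 95, 100, 92, 95, 94, 100, 63, 56, 60, 65, 90, 98, 100, 134, 142, 142, 143, 141]
163 [172, 172, 145, 104, 93, 100, 164, 97, 60, 60, 79, 162, 175, 173, 175, 169, 169, 172, 171]
165 [133, 135, 132, 104, 91, 95, 96, 72, 59, 59, 63, 126, 103, 97, 91, 93, 94, 94, 92]
167 [139, 139, 137, 103, 96, 93, 96, 104, 69, 60, 68, 144, 170, 173, 170, 170, 170, 170, 172]
```

The bar's near end is at (283,156), exactly as expected for the seat, and the wrist is unloaded: the cover hangs free. Now measure the cradle, which is uncovered, and recheck the flask cork.

```bash
python3 - <<'E'
from h import *
from station import r
T=r.capture("top");S=pickle.load(open("s5.pkl","rb"))
for n,c,b in(("T",T,(330,190,395,255)),("S",S,(300,225,360,285))):
    x0,y0,x1,y1=b;v=c["pixels"][y0:y1,x0:x1].max(2)
    m=(v<75).astype(np.uint8);k,l,st,ce=cv2.connectedComponentsWithStats(m)
    for i in range(1,k):
        if st[i,4]>60:
            e=cv2.fitEllipse(cv2.convexHull(np.argwhere(l==i)[:,::-1].astype(np.int32)))
            u=np.array(e[0])+[x0,y0];print(n,st[i]+[x0,y0,0,0,0],(ce[i]+[x0,y0]).round(1),"ell",u.round(1),np.round(e[1],1),onz(c,*u,.112).round(4))
for n,c,b in(("T",T,(462,208,486,230)),("S",S,(370,340,395,362))):
    x0,y0,x1,y1=b;h=cv2.cvtColor(c["pixels"][y0:y1,x0:x1],cv2.COLOR_RGB2HSV)
    m=cv2.inRange(h,(4,80,40),(20,255,255));k,l,st,ce=cv2.connectedComponentsWithStats(m)
    print(n,[(st[i,:].tolist(),(ce[i]+[x0,y0]).round(1)) for i in range(1,k) if st[i,4]>10])
go(.44,.05,.25,-95);go(.526,-.355,.22,-100)
E
```

```text
T [349 208  27  26 541] [361.9 220.4] ell [361.9 220.4] [25.8 26.1] [ 0.5219 -0.0281  0.112 ]
S [311 231  34  33 848] [327.4 247.8] ell [327.4 247.6] [33.6 34. ] [ 0.5185 -0.0449  0.112 ]
S [300 270  16  15 112] [306.4 278.7] ell [306.9 279.6] [ 9.3 23.8] [ 0.4454 -0.1216  0.112 ]
T [([9, 8, 6, 5, 23], array([473.6, 217.9]))]
S [([7, 6, 10, 12, 95], array([381.5, 351.6]))]
t 13.65 at [0.5031 0.3093 0.2193] yaw -100.9 F [-0.2 -0.  -0.5] w 0.689 gf 0.0 | d [266.4  13.  -32.2] rv [-0.005  0.005 -0.102]
t 13.65 at [0.5031 0.3093 0.2193] yaw -100.9 F [-0.2 -0.  -0.5] w 0.689 gf 0.0 | d [ 648.1 -147.7   -3.4] rv [-0.005  0.005 -0.015]
```

The cradle centre is at (0.5225, -0.031), agreeing with the mixer and cover centres. The cork is unchanged at (0.526, -0.355), z about 0.143. Traverse to above the flask.

Emit:
{"api": "servo_tool", "payload": {
  "commands": [
    [[0,30,-7,0,0,0,0],[0,75,-17,0,0,0,0],[0,122,-28,0,0,0,0],[0,169,-38.5,0,0,0,0],[0,216,-49,0,0,0,0]]
  ]
}}

```text
time_s: 14.15
tcp_pos: [0.5082, 0.085, 0.2151]
ee_rot: [[-0.188, -0.982, -0.001], [-0.982, 0.188, -0.0], [0.0, 0.001, -1.0]]
wrist_force: [1.7, -0.1, -0.1]
gripper_width: 0.99
gripper_force: 0.0
```

Emit:
{"api": "servo_tool", "payload": {
  "commands": [
    [[0,47,-10.7,0,0,0,0],[0,94,-21.4,0,0,0,0],[0,141,-32,0,0,0,0],[0,188,-43,0,0,0,0],[0,235,-53.5,0,0,0,0]]
  ]
}}

```text
time_s: 14.65
tcp_pos: [0.5165, -0.1559, 0.2152]
ee_rot: [[-0.189, -0.982, -0.001], [-0.982, 0.189, 0.0], [-0.0, 0.001, -1.0]]
wrist_force: [1.9, 0.3, 0.8]
gripper_width: 1.0
gripper_force: 0.0
```

```bash
python3 -c "
from h import *
go(.526,-.355,.18,-100)"
```

```text
t 14.65 at [ 0.5165 -0.1559  0.2152] yaw -100.9 F [1.9 0.3 0.8] w 1.0 gf 0.0 | d [193.7 -47.   35.1] rv [ 0.001  0.    -0.015]
```

Emit:
{"api": "servo_tool", "payload": {
  "commands": [
    [[0,47,-11,5,0,0,0],[0,94,-23,13,0,0,0],[0,140,-34,22,0,0,0],[0,178,-43,31,0,0,0],[0,194,-47,35,0,0,0]]
  ]
}}

```text
time_s: 15.15
tcp_pos: [0.5253, -0.3561, 0.1781]
ee_rot: [[-0.192, -0.981, -0.003], [-0.981, 0.192, 0.001], [-0.001, 0.003, -1.0]]
wrist_force: [-0.3, 0.9, 1.1]
gripper_width: 1.001
gripper_force: 0.0
```

Emit:
{"api": "servo_tool", "payload": {
  "commands": [
    [[0,0,0,0,0,0,0],[0,0,0,0,0,0,0],[0,0,0,5,0,0,0],[0,0,0,15,0,0,0],[0,0,0,20,0,0,0]]
  ]
}}

```text
time_s: 15.65
tcp_pos: [0.5263, -0.352, 0.1596]
ee_rot: [[-0.188, -0.982, -0.001], [-0.982, 0.188, 0.001], [-0.001, 0.001, -1.0]]
wrist_force: [-0.1, -0.3, -0.0]
gripper_width: 0.997
gripper_force: 0.0
```

```bash
python3 - <<'E'
from h import *
from station import r
go(.526,-.355,.066,-100.9)
def pr(c,X):
    p=c["camera_matrix"]@(c["R"]@np.array(X)+c["t"]);return (p[:2]/p[2]).round(1)
S=r.capture("side");s=r.sense();p=np.array(s["tcp_pos"]);y=np.array(s["ee_rot"])[:,1]
v=S["pixels"].max(2)
for k in(-1,1):
    q=pr(S,p+[0,0,.022]+k*.051*y);u,w=q.round().astype(int);print("exp tip",q);
    for r_ in range(w-8,w+9,2):print(r_,v[r_,u-8:u+9].tolist())
E
```

```text
t 15.65 at [ 0.5263 -0.352   0.1596] yaw -100.8 F [-0.1 -0.3 -0. ] w 0.997 gf 0.0 | d [ 3.1 -0.4 93.6] rv [0.001 0.001 0.002]
exp tip [408.9 336.5]
328 [201, 205, 207, 131, 51, 25, 29, 31, 35, 30, 31, 29, 26, 24, 87, 191, 98]
330 [198, 202, 203, 94, 26, 27, 28, 29, 33, 35, 30, 27, 31, 116, 195, 200, 164]
332 [195, 199, 203, 109, 37, 27, 32, 32, 33, 33, 24, 31, 115, 193, 202, 198, 193]
334 [196, 198, 201, 173, 72, 25, 28, 32, 32, 27, 26, 81, 189, 202, 196, 190, 191]
336 [190, 191, 201, 202, 114, 40, 27, 30, 33, 23, 47, 171, 198, 189, 185, 184, 189]
338 [192, 196, 197, 197, 176, 73, 25, 29, 22, 19, 65, 193, 200, 191, 190, 188, 190]
340 [187, 195, 197, 197, 198, 165, 153, 160, 124, 141, 174, 198, 199, 199, 194, 191, 188]
342 [189, 190, 192, 196, 198, 191, 187, 189, 193, 192, 194, 195, 198, 197, 193, 192, 193]
344 [191, 192, 195, 193, 192, 189, 190, 187, 190, 190, 188, 190, 190, 192, 189, 183, 185]
exp tip [355.1 342.4]
334 [28, 31, 31, 32, 33, 29, 31, 29, 32, 32, 30, 29, 29, 26, 23, 87, 188]
336 [21, 26, 29, 29, 25, 35, 36, 29, 27, 30, 32, 28, 28, 46, 107, 172, 197]
338 [147, 153, 165, 166, 167, 181, 184, 79, 22, 26, 25, 29, 23, 81, 185, 199, 197]
340 [197, 198, 196, 197, 198, 198, 199, 109, 34, 22, 27, 25, 26, 97, 191, 196, 196]
342 [187, 192, 195, 197, 194, 197, 201, 145, 54, 23, 27, 23, 35, 139, 189, 189, 186]
344 [193, 194, 194, 188, 188, 194, 198, 202, 92, 21, 18, 28, 36, 137, 187, 191, 193]
346 [192, 195, 195, 193, 193, 194, 193, 199, 165, 116, 145, 172, 175, 186, 189, 191, 194]
348 [193, 190, 189, 189, 189, 191, 189, 190, 194, 193, 191, 195, 197, 194, 192, 192, 193]
350 [191, 188, 188, 189, 196, 195, 192, 192, 193, 196, 191, 191, 192, 193, 193, 192, 186]
```

The fingertips are where the corrected model puts them. Descend and grip the neck.

Emit:
{"api": "servo_tool", "payload": {
  "commands": [
    [[0,3,-0.4,12,0,0,0],[0,3,-0.4,35,0,0,0],[0,3,-0.4,60,0,0,0],[0,3,-0.4,82,0,0,0],[0,3,-0.4,93,0,0,0]]
  ]
}}

```text
time_s: 16.2
tcp_pos: [0.525, -0.3558, 0.0648]
ee_rot: [[-0.189, -0.982, -0.004], [-0.982, 0.189, 0.002], [-0.001, 0.004, -1.0]]
wrist_force: [-0.1, -0.1, 0.1]
gripper_width: 1.002
gripper_force: 0.0
```

Emit:
{"api": "servo_tool", "payload": {
  "commands": [
    [[1,0,0,0,0,0,0],[1,0,0,0,0,0,0],[1,0,0,0,0,0,0],[1,0,0,0,0,0,0],[1,0,0,0,0,0,0]]
  ]
}}

```text
time_s: 16.7
tcp_pos: [0.5269, -0.3566, 0.0686]
ee_rot: [[-0.189, -0.982, 0.002], [-0.982, 0.189, -0.001], [0.0, -0.002, -1.0]]
wrist_force: [-0.4, 0.1, 0.1]
gripper_width: 0.629
gripper_force: 0.0
```

Emit:
{"api": "servo_tool", "payload": {
  "commands": [
    [[1,0,0,0,0,0,0],[1,0,0,0,0,0,0],[1,0,0,0,0,0,0],[1,0,0,0,0,0,0],[1,0,0,0,0,0,0]]
  ]
}}

```text
time_s: 17.2
tcp_pos: [0.5267, -0.3565, 0.0677]
ee_rot: [[-0.189, -0.982, 0.0], [-0.982, 0.189, -0.0], [0.0, -0.0, -1.0]]
wrist_force: [1.2, -0.1, 0.6]
gripper_width: 0.289
gripper_force: 30.0
```

Neck gripped (25 mm opening, 30 N). Lift.

Emit:
{"api": "servo_tool", "payload": {
  "commands": [
    [[1,0,0,-8,0,0,0],[1,0,0,-28,0,0,0],[1,0,0,-60,0,0,0],[1,0,0,-95,0,0,0],[1,0,0,-130,0,0,0]]
  ]
}}

```text
time_s: 17.7
tcp_pos: [0.5259, -0.3562, 0.1991]
ee_rot: [[-0.189, -0.982, -0.001], [-0.982, 0.189, 0.0], [-0.0, 0.001, -1.0]]
wrist_force: [1.3, -0.2, -1.5]
gripper_width: 0.292
gripper_force: 30.0
```

Emit:
{"api": "servo_tool", "payload": {
  "commands": [
    [[1,-12,3,0,0,0,0],[1,-40,9,0,0,0,0],[1,-80,18,0,0,0,0],[1,-118,26,0,0,0,0],[1,-155,35,0,0,0,0]]
  ]
}}

```text
time_s: 18.2
tcp_pos: [0.5205, -0.196, 0.1973]
ee_rot: [[-0.189, -0.982, -0.001], [-0.982, 0.189, 0.0], [-0.0, 0.001, -1.0]]
wrist_force: [0.1, 0.4, -1.3]
gripper_width: 0.291
gripper_force: 30.0
```

```bash
python3 - <<'E'
from h import *
from station import r
go(.5225,-.031,.19,-100.9)
def pr(c,X):
    p=c["camera_matrix"]@(c["R"]@np.array(X)+c["t"]);return (p[:2]/p[2]).round(1)
S=r.capture("side");s=r.sense();p=np.array(s["tcp_pos"]);pickle.dump((S,p),open("s6.pkl","wb"))
print("exp ball centre",pr(S,p+[0,0,-.018]),"ball bottom",pr(S,p+[0,0,-.052]),"cork top",pr(S,p+[0,0,.076]))
h=cv2.cvtColor(S["pixels"],cv2.COLOR_RGB2HSV);m=cv2.inRange(h,(4,80,40),(20,255,255))
k,l,st,ce=cv2.connectedComponentsWithStats(m[240:400,300:440])
print([(st[i].tolist(),(ce[i]+[300,240]).round(1)) for i in range(1,k) if st[i,4]>8])
cv2.imwrite("pics/s6.png",cv2.resize(S["pixels"][200:370,280:430,::-1],None,fx=3.5,fy=3.5,interpolation=cv2.INTER_CUBIC))
E
```

```text
t 18.2 at [ 0.5205 -0.196   0.1973] yaw -100.9 F [ 0.1  0.4 -1.3] w 0.291 gf 30.0 | d [-162.3   29.3    7.4] rv [ 0.001  0.    -0.   ]
exp ball centre [349.9 275.9] ball bottom [349.4 286. ] cork top [351.5 245.6]
[([31, 0, 18, 4, 44], array([338.2, 241. ])), ([102, 0, 22, 14, 177], array([411.6, 244.5])), ([48, 3, 8, 3, 14], array([351.5, 243.7])), ([47, 9, 10, 4, 25], array([351.9, 250.5])), ([114, 41, 22, 19, 238], array([423.7, 291.6])), ([57, 122, 42, 38, 1044], array([376.8, 381.3]))]
```

The flask is held upright: wrist load about 1.3 N, cork at (351.5, 244–251) as predicted. Move over the cradle.

Emit:
{"api": "servo_tool", "payload": {
  "commands": [
    [[1,-38,7,0,0,0,0],[1,-78,14,0,0,0,0],[1,-118,21,0,0,0,0],[1,-150,27,3,0,0,0],[1,-162,29,7,0,0,0]]
  ]
}}

```text
time_s: 18.75
tcp_pos: [0.523, -0.0306, 0.1907]
ee_rot: [[-0.186, -0.983, 0.0], [-0.983, 0.186, 0.001], [-0.001, 0.0, -1.0]]
wrist_force: [0.3, -0.3, -0.6]
gripper_width: 0.29
gripper_force: 30.0
```

Emit:
{"api": "servo_tool", "payload": {
  "commands": [
    [[1,0,0,0,0,0,0],[1,0,0,0,0,0,0],[1,0,0,0,0,0,0],[1,0,0,0,0,0,0],[1,0,0,0,0,0,0]]
  ]
}}

```text
time_s: 19.25
tcp_pos: [0.5234, -0.0339, 0.1906]
ee_rot: [[-0.19, -0.982, -0.0], [-0.982, 0.19, -0.0], [0.0, 0.0, -1.0]]
wrist_force: [0.6, 0.3, -1.5]
gripper_width: 0.292
gripper_force: 30.0
```

```bash
python3 - <<'E'
from h import *
from station import r
go(.5225,-.031,.158,-100.9)
def pr(c,X):
    p=c["camera_matrix"]@(c["R"]@np.array(X)+c["t"]);return (p[:2]/p[2]).round(1)
S=r.capture("side");s=r.sense();p=np.array(s["tcp_pos"]);pickle.dump((S,p),open("s7.pkl","wb"))
h=cv2.cvtColor(S["pixels"],cv2.COLOR_RGB2HSV)
print("exp cork top",pr(S,p+[0,0,.076]),"ball c",pr(S,p+[0,0,-.018]),"ring",pr(S,(.5225,-.031,.115)))
m=cv2.inRange(h,(4,80,40),(20,255,255))[170:250,300:355]
k,l,st,ce=cv2.connectedComponentsWithStats(m)
print([(st[i].tolist(),(ce[i]+[300,170]).round(1)) for i in range(1,k) if st[i,4]>8])
v=S["pixels"].max(2)
for y in range(234,262,3):
    x=np.nonzero(v[y,300:360]<70)[0]+300;print(y,x.min(initial=999),x.max(initial=0))
E
```

```text
t 19.25 at [ 0.5234 -0.0339  0.1906] yaw -101.0 F [ 0.6  0.3 -1.5] w 0.292 gf 30.0 | d [-2.6  1.5 32.6] rv [ 0.    -0.    -0.001]
exp cork top [328.2 196. ] ball c [328.  226.1] ring [327.2 242.2]
[([10, 3, 7, 3, 19], array([312.9, 174. ])), ([8, 14, 39, 7, 93], array([325.4, 186.7])), ([24, 25, 9, 6, 40], array([327.9, 197.6]))]
234 317 338
237 314 341
240 313 342
243 313 342
246 312 343
249 311 344
252 311 344
255 312 343
258 313 341
261 318 337
```

The ring's dark span is centred on column 327.5, matching the prediction of 327.2. Descend with the small correction, watching the force.

Emit:
{"api": "servo_tool", "payload": {
  "commands": [
    [[1,-2,1.5,6,0,0,0],[1,-2.5,1.5,14,0,0,0],[1,-2.5,1.5,22,0,0,0],[1,-2.5,1.5,28,0,0,0],[1,-2.5,1.5,30,0,0,0]]
  ]
}}

```text
time_s: 19.8
tcp_pos: [0.5218, -0.0304, 0.1594]
ee_rot: [[-0.189, -0.982, -0.002], [-0.982, 0.189, -0.0], [0.001, 0.002, -1.0]]
wrist_force: [0.0, 0.1, -0.8]
gripper_width: 0.292
gripper_force: 30.0
```

Emit:
{"api": "servo_tool", "payload": {
  "commands": [
    [[1,0,0,1,0,0,0],[1,0,0,2,0,0,0],[1,0,0,3,0,0,0],[1,0,0,4,0,0,0],[1,0,0,5,0,0,0]]
  ]
}}

```text
time_s: 20.3
tcp_pos: [0.5225, -0.0303, 0.1557]
ee_rot: [[-0.189, -0.982, 0.0], [-0.982, 0.189, 0.0], [-0.0, -0.0, -1.0]]
wrist_force: [-0.1, 0.0, -1.2]
gripper_width: 0.292
gripper_force: 30.0
```

Emit:
{"api": "servo_tool", "payload": {
  "commands": [
    [[1,0,0,1,0,0,0],[1,0,0,2,0,0,0],[1,0,0,3,0,0,0],[1,0,0,4,0,0,0],[1,0,0,4,0,0,0]]
  ]
}}

```text
time_s: 20.8
tcp_pos: [0.5232, -0.0305, 0.1523]
ee_rot: [[-0.189, -0.982, 0.002], [-0.982, 0.189, -0.0], [0.0, -0.002, -1.0]]
wrist_force: [1.0, -1.0, 3.1]
gripper_width: 0.291
gripper_force: 30.0
```

Contact comes at TCP 0.153 as predicted, with little side force. Press on.

Emit:
{"api": "servo_tool", "payload": {
  "commands": [
    [[1,0,0,1.5,0,0,0],[1,0,0,3,0,0,0],[1,0,0,4.5,0,0,0],[1,0,0,6,0,0,0],[1,0,0,7,0,0,0]]
  ]
}}

```text
time_s: 21.3
tcp_pos: [0.5232, -0.0304, 0.1451]
ee_rot: [[-0.189, -0.982, 0.002], [-0.982, 0.189, -0.0], [-0.0, -0.002, -1.0]]
wrist_force: [1.2, -1.8, 6.2]
gripper_width: 0.291
gripper_force: 30.0
```

Emit:
{"api": "servo_tool", "payload": {
  "commands": [
    [[1,0,0,1.5,0,0,0],[1,0,0,3,0,0,0],[1,0,0,4.5,0,0,0],[1,0,0,6,0,0,0],[1,0,0,7,0,0,0]]
  ]
}}

```text
time_s: 21.8
tcp_pos: [0.5234, -0.0305, 0.1387]
ee_rot: [[-0.188, -0.982, 0.002], [-0.982, 0.188, -0.001], [0.0, -0.002, -1.0]]
wrist_force: [-0.1, -2.0, 7.9]
gripper_width: 0.291
gripper_force: 30.0
```

Emit:
{"api": "servo_tool", "payload": {
  "commands": [
    [[1,0,0,1,0,0,0],[1,0,0,2,0,0,0],[1,0,0,2,0,0,0],[1,0,0,2,0,0,0],[1,0,0,2,0,0,0]]
  ]
}}

```text
time_s: 22.3
tcp_pos: [0.5239, -0.0308, 0.1371]
ee_rot: [[-0.188, -0.982, 0.003], [-0.982, 0.188, -0.001], [0.0, -0.003, -1.0]]
wrist_force: [1.2, -3.5, 9.3]
gripper_width: 0.29
gripper_force: 30.0
```

Emit:
{"api": "servo_tool", "payload": {
  "commands": [
    [[1,0,0,0.5,0,0,0],[1,0,0,1,0,0,0],[1,0,0,1.5,0,0,0],[1,0,0,2,0,0,0],[1,0,0,2,0,0,0]]
  ]
}}

```text
time_s: 22.8
tcp_pos: [0.5242, -0.0311, 0.1367]
ee_rot: [[-0.187, -0.982, 0.004], [-0.982, 0.187, -0.002], [0.001, -0.005, -1.0]]
wrist_force: [-0.6, -3.4, 14.9]
gripper_width: 0.292
gripper_force: 30.0
```

The force rose to 14.9 N with almost no further travel: the cradle is on its stop. Final numeric check of the ring, the cover and the objects to be left alone.

```bash
python3 - <<'E'
from h import *
from station import r
S=r.capture("side");a,_=pickle.load(open("s7.pkl","rb"));S5=pickle.load(open("s5.pkl","rb"));S0=pickle.load(open("side.pkl","rb"))
for n,c in(("before",a),("now",S)):
    v=c["pixels"].max(2);w=[]
    for y in range(232,266,2):
        x=np.nonzero(v[y,305:350]<70)[0]+305;w.append((y,int(x.min(initial=999)),int(x.max(initial=0))))
    print(n,w)
d=lambda p,q,b:np.abs(p["pixels"][b[1]:b[3],b[0]:b[2]].astype(int)-q["pixels"][b[1]:b[3],b[0]:b[2]]).mean().round(1)
print("cover s7 vs now",d(a,S,(255,150,310,200)),"blocks/jar vs start",d(S0,S,(360,185,392,210)),d(S0,S,(395,232,427,254)),d(S0,S,(410,265,440,302)))
go(.5242,-.0311,.1367,-100.9)
E
```

```text
before [(232, 322, 328), (234, 317, 338), (236, 315, 340), (238, 314, 341), (240, 313, 342), (242, 313, 342), (244, 313, 342), (246, 312, 343), (248, 311, 343), (250, 311, 344), (252, 311, 344), (254, 311, 344), (256, 312, 342), (258, 313, 341), (260, 316, 339), (262, 320, 334), (264, 999, 0)]
now [(232, 999, 0), (234, 999, 0), (236, 999, 0), (238, 999, 0), (240, 316, 316), (242, 314, 341), (244, 313, 342), (246, 312, 343), (248, 311, 344), (250, 311, 344), (252, 311, 344), (254, 311, 344), (256, 312, 342), (258, 314, 341), (260, 316, 339), (262, 320, 334), (264, 999, 0)]
cover s7 vs now 13.0 blocks/jar vs start 39.9 12.0 11.8
t 22.85 at [ 0.5242 -0.0311  0.1366] yaw -100.8 F [-0.4 -2.6 14.9] w 0.291 gf 30.0 | d [ 0.   0.  -0.1] rv [-0.005 -0.001  0.002]
```

```bash
python3 - <<'E'
from h import *
from station import r
S=r.capture("side");T=r.capture("top");S5=pickle.load(open("s5.pkl","rb"));S0=pickle.load(open("side.pkl","rb"));T0=pickle.load(open("top.pkl","rb"))
def blobs(c,b):
    x0,y0,x1,y1=b;m=cv2.inRange(cv2.cvtColor(c["pixels"][y0:y1,x0:x1],cv2.COLOR_RGB2HSV),(0,110,20),(20,255,255))
    k,l,st,ce=cv2.connectedComponentsWithStats(m);return [(int(st[i,4]),(ce[i]+[x0,y0]).round(1).tolist()) for i in range(1,k) if st[i,4]>30]
for n,c in(("S0",S0),("S",S)):print(n,blobs(c,(355,180,445,310)))
for n,c in(("T0",T0),("T",T)):print(n,blobs(c,(280,135,420,175)))
def prof(c):return [c["pixels"].max(2)[y,274:293].tolist() for y in(149,153,157,163)]
for p in prof(S5)+prof(S):print(p)
E
```

```text
S0 [(216, [377.2, 197.9]), (173, [411.1, 240.9]), (174, [424.7, 291.7])]
S [(195, [378.5, 198.5]), (175, [411.1, 241.0]), (165, [424.9, 291.6])]
T0 [(175, [355.7, 151.3]), (213, [298.2, 157.0]), (58, [397.0, 164.2])]
T [(176, [355.8, 151.2]), (213, [298.1, 157.1]), (53, [397.1, 164.2])]
[97, 97, 98, 98, 99, 99, 93, 98, 129, 133, 97, 96, 99, 98, 97, 98, 98, 97, 94]
[126, 131, 131, 138, 141, 136, 133, 88, 118, 135, 117, 119, 116, 111, 109, 105, 101, 97, 96]
[98, 96, 100, 98, 98, 99, 97, 75, 85, 105, 94, 77, 95, 99, 99, 97, 95, 96, 98]
[170, 172, 172, 145, 104, 93, 100, 164, 97, 60, 60, 79, 162, 175, 173, 175, 169, 169, 172]
[152, 151, 114, 102, 103, 103, 144, 119, 132, 137, 111, 145, 181, 185, 181, 180, 184, 183, 180]
[143, 145, 145, 145, 146, 143, 142, 92, 121, 141, 122, 123, 117, 117, 113, 105, 100, 100, 99]
[182, 182, 183, 121, 101, 101, 138, 129, 99, 109, 96, 112, 173, 182, 179, 177, 175, 177, 178]
[177, 179, 178, 150, 107, 94, 104, 173, 102, 62, 64, 80, 172, 182, 182, 178, 176, 178, 179]
```

The blocks and jar have not moved. The cover's bar and leg show the same profile (only the shadows differ). The ring's top edge dropped by about 8 rows in the image, consistent with a fully pressed cradle whose rim is now partly hidden by the flask. Hand in.

```bash
python3 -c "
from station import r
print(r.finish_job())"
```

```text
the job is handed in; nothing more can be done
None
```

I handed the job in at about 23 s: the cover hangs free on the grey double hook, and the gripper still holds the flask down in the cradle, on its stop at about 15 N. The blocks and jar did not move; the first grasp closed above the bar because the fingertips sit about 32 mm higher than stated, and the second held.

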